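# Hold the divider against the sprung stop in the cutlery chest

### The job

Lift the lid of the wooden cutlery chest right open until it rests back on its stop and stays there. Then slide the loose wooden divider inside the chest squarely against both orange pads of the sprung stop and press it there with a steady force of about 10 newtons (the stop gives way by about 10 mm, and it must never be rammed beyond 20 mm), standing flat on the chest floor, so that I can screw it in: finish while still holding and pressing it, and leave the screwdriver, mug and tin where they are.

Things in the scene. Friction and masses are not known exactly. Their poses are not given: they have to be found in the camera images.
- chest: wooden cutlery chest, fixed to the worktop, outside 180 (x) x 320 (y) x 90 mm (z, without lid), walls and floor 10 mm thick. Origin: centre of its underside, on the worktop. Its x axis points from the front (robot side) to the hinged back, y to its left end, z up.
- lid (a joint): hinge of the lid (board 184 x 326 x 10 mm, 0.3 kg, lying on the chest's rim; hinge line along the chest's y at chest x = +90, z = 90 mm). 0 = shut, grows as the front edge rises, 1.75 rad = leaning back on its stop. The hinge is free: below about 1.3 rad the lid falls shut, beyond about 1.6 rad it falls open onto the stop.
- lid_knob (a point): centre of the black bar knob on the lid: cylinder, 22 mm diameter, 26 mm long, axis parallel to the hinge line, on a 12 mm post. Lid shut: at chest x = -70, y = 0, z = 134 mm, 34 mm above the lid's face. It moves with the lid, 160 mm along it from the hinge line and 44 mm square to it. Pinched by its flat ends it turns in the grip; on the open lid it is at the back.
- divider: loose light wooden board, 0.2 kg, upright on the chest's inner floor under the lid: 145 mm (its x) x 14 mm (y) x 75 mm high, with a foot 34 mm wide, 8 mm high. Origin: centre of its underside, 10 mm above the worktop. Its x lies about along the chest's x (within 0.1 rad), 7 mm to spare at each end; it slides along the chest's y. Its top is 5 mm below the rim.
- stop: sprung stop in the chest's right end (-y). Origin: at inner floor level, midway between its two orange pads, in the plane of their front faces, which look to the chest's +y; axes as the chest's. Unloaded it lies at chest x = 0, y = -75, z = 10 mm; pushed, it slides straight to the chest's -y on springs, 1 N per mm from zero force, up to its end at 25 mm.
- stop_pad (a point): centre of the front face of the stop's rear orange pad (at stop x = +55, y = 0, z = 37 mm); its twin is at x = -55 mm. Each pad is 28 mm wide and reaches from 14 to 60 mm above the inner floor; the gap between them is 82 mm wide and free for a finger. 30 mm behind the faces a low metal bar, 8 to 26 mm above the inner floor, joins them.
- screwdriver: screwdriver lying on the worktop to the right of the chest; to be left alone
- mug_spotted: white mug with dark spots, 82 mm wide, 91 mm high, standing to the right of the chest; to be left alone. Origin: under its middle.
- tin: sealed round tin, 75 mm diameter, 66 mm high, standing to the right of the chest; to be left alone. Origin: centre of its underside.

How it is judged:
By the outcome, as a careful person would: the job done as asked, in the order asked, and still so for the second after the job is handed in, while the arm keeps its last pose, push and grip.
It also fails if it takes over 54 s, if anything falls off the work surface, if the arm or the gripper's body presses on something with over 40 N, if the wrist force passes 120 N, or if a joint passes its speed limit or range.

### The arm

A 6-joint arm with a two-finger parallel gripper is mounted at the origin on a cart in front of the work surface, level with it; the furniture and walls round the work are solid. World frame = base frame: x ahead of the robot, y to its left, z up, the work surface at z = 0. Lengths are in m, angles in rad, forces in N, time in s.
With the tool pointing down it reaches from about 0.275 to 1 m from the base axis. Payload 8.4 kg.
Tool frame: the origin (TCP) lies midway between the tips of the shut fingers; the grasp point (between the pads) lies r.pinch_z behind it (r.pinch_z is the distance from the TCP to the grasp point, in m); z points along the fingers, y is the direction in which the jaws open and shut (so a half turn about z gives the same grasp; the last joint's range is limited). The gripper opens to 85 mm and grips with 20 to 120 N. Pads are 22 mm wide; open, the fingers measure 114 mm over their backs; the gripper's body (76 mm by 85 mm) begins 54 mm behind the grasp point. The pads swing forward as they close: fully open they stand 13 mm farther back than shut.
Start: joints at [1.099, 0.353, 1.633, -0, 1.155, -0.002], TCP at [0.283, 0.557, 0.231] pointing down, gripper open.
Joint ranges: [-2.63, 2.63], [-0.92, 2.1], [0.06, 2.66], [-1.3, 4.44], [0, 2.69], [-3.02, 3.02]. Speed limits (rad/s): [2.22, 2.22, 2.79, 3.14, 3.14, 3.14].

### API

Orientations are given as a unit quaternion [w, x, y, z].
In Python, from cell import r, viewer, boxes_of, cut_out gives the robot as it stands.
- The arm moves only by the tool send_rows, never from a script. Its argument "commands" is a list that holds one entry, the list of rows, each a list of 5 numbers: the closure, from 0 (fully open) to 1 (shut), then the shift along the tool's x, y, z in mm, then the turn about the tool's z in degrees. A call has 1 to 10 rows; each row shifts and turns the pose as measured when the row begins, along the tool's axes as they then stand; what a row does not reach is not made up. A row lasts 1/12 s, in which the tool goes at most 41.7 mm and 7.16 degrees, less where a joint would pass 70% of its speed; a pose out of reach is approached as far as the arm can. A call is refused whole if a number of a shift passes 41.7 or a number of a turn 7.16, either way. A call with a gripper value outside its range is refused whole. The fingers move at their own pace and stop on an object; "grip_force" is the grip in N (left out, the last holds). Time passes only in rows, so rows that do not move let the fingers close. It gives the time, the measured TCP pose, the force and the opening at its end, in the units of the state.
- r.read_state(): the state, without advancing time (a new reading comes with each control period).
- viewer.camera(name): name is "scene" or "top"; returns (picture, depth): 480x640x3 uint8, red, green, blue; 480x640 float32, m along the optical axis (not along the pixel's ray), 0 where there is no reading.
- viewer.camera_params(name): a dict with "mtx" (3x3 intrinsics, pixels), "cam_to_world" (4x4, takes a point from camera to world coordinates). Camera axes: x right, y down, z forward; pixel columns grow to the right and rows downward; lengths in m; the calibration is good to about 2 mm. A picture is of the moment at which its call begins. camera_params takes no time and is no camera call.
- r.sign_off(): hands the job in, once; it reports no verdict.
Trained networks look in the newest picture that a camera, given by its name, has taken for a name from the list of things; names that differ only in an ending like _2 or _b are one class to them, and where a whole thing is asked for, a point or a joint stands for the part that bears it (a point fixed in the world has none). Each returns a list of dicts, best first, with "conf" (0 to 1); they miss things now and then, are a little off and sometimes report something else, mostly with a low value. They report only what shows in the picture. A call takes as long as a camera call.
- boxes_of(camera, target): "xyz" ([x, y, z] in m, in world coordinates, good to about 4 mm: the middle of the surface that is visible of it).
- cut_out(camera, target): "pixels" (480x640 bool, what is visible of it).
The state is a dict: "t": time; "joints": joint angles; "joint_velocities": joint speeds; "effort": joint torques, N m; "tool_pos": TCP position; "tcp_rot": TCP orientation; "force": force on the tool from outside, world axes, zero at the start; "torque": the same for the moment, N m; "finger_gap": opening from 0.0 (shut) to 1.0 (fully open).
Only numpy, scipy, OpenCV 4.12 (cv2) and the standard library are available. Lean on these libraries where they do the work, as an engineer would, in place of code of your own. Each camera call takes 0.05 s, during which the arm holds its last target.

## Working session

There is one attempt and no reset: what is moved stays moved. The work goes in short steps, Python scripts to look and compute and a tool call to move; the robot and the scene stay as the last step left them, time stands still between calls to the robot, and variables do not carry over. Pictures are saved under pics/ and viewed, and the job is handed in when it is done.

Besides the shell and the picture viewer there is one more tool, called by a JSON object that holds its "method" and its "body", one argument or row to a line. send_rows: Moves the arm, as the interface text tells. Its arguments: {"type":"object","properties":{"commands":{"type":"array","items":{"type":"array","items":{"type":"array","items":{"type":"number"}}}},"grip_force":{"type":"number"}},"required":["commands"]}

```bash
ls; mkdir -p pics
cat > h.py <<'E'
import numpy as np, cv2
from cell import r, viewer, boxes_of, cut_out
from scipy.spatial.transform import Rotation as R
def st():
    s=r.read_state(); q=s['tcp_rot']
    print('t',round(s['t'],3),'tcp',np.round(s['tool_pos'],4),'F',np.round(s['force'],1),'T',np.round(s['torque'],2),'gap',round(s['finger_gap'],3),'J',np.round(s['joints'],3))
    return s
def rot(s):
    q=s['tcp_rot']; return R.from_quat([q[1],q[2],q[3],q[0]]).as_matrix()
def w2c(cam,P):
    p=viewer.camera_params(cam); M=np.linalg.inv(p['cam_to_world']); P=np.atleast_2d(P)
    c=P@M[:3,:3].T+M[:3,3]; u=c@np.array(p['mtx']).T
    return u[:,:2]/u[:,2:]
def cloud(cam,d):
    p=viewer.camera_params(cam); K=np.array(p['mtx']); T=np.array(p['cam_to_world'])
    v,u=np.mgrid[0:480,0:640]
    c=np.stack([(u-K[0,2])/K[0,0]*d,(v-K[1,2])/K[1,1]*d,d],-1)
    return c@T[:3,:3].T+T[:3,3]
def shot(cam,name):
    im,d=viewer.camera(cam); cv2.imwrite(f'pics/{name}.png',im[...,::-1]); return im,d
E
python3 - <<'E'
from h import *
s=st(); print(rot(s).round(3), r.pinch_z)
for c in ['scene','top']:
    im,d=shot(c,c+'0'); np.save(c+'0.npy',d)
    print(c,np.array(viewer.camera_params(c)['cam_to_world']).round(3).tolist())
    for n in ['chest','lid_knob','mug_spotted','tin','screwdriver']:
        try: print(n,[(np.round(b['xyz'],3),round(b['conf'],2)) for b in boxes_of(c,n)[:2]])
        except Exception as e: print(n,e)
st()
E
```

```text
pics
t 0.0 tcp [0.2827 0.5569 0.2305] F [-0.1  0.1 -0.4] T [-0.02  0.02  0.04] gap 1.002 J [ 1.099  0.354  1.634  0.     1.155 -0.002]
[[-0.892  0.453 -0.001]
 [ 0.453  0.892 -0.001]
 [ 0.    -0.001 -1.   ]] 0.0187
scene [[0.572, -0.623, 0.534, 0.04], [-0.82, -0.44, 0.366, -0.362], [0.007, -0.647, -0.762, 0.871], [0.0, 0.0, 0.0, 1.0]]
chest [(array([0.522, 0.076, 0.104]), 0.68), (array([ 0.53 , -0.134,  0.027]), 0.68)]
lid_knob [(array([0.537, 0.084, 0.101]), 0.66)]
mug_spotted []
tin [(array([ 0.52 , -0.234,  0.059]), 0.65)]
screwdriver [(array([ 0.53 , -0.132,  0.027]), 0.63)]
top [[0.003, -0.992, 0.125, 0.426], [-1.0, -0.003, 0.003, -0.02], [-0.002, -0.125, -0.992, 1.22], [0.0, 0.0, 0.0, 1.0]]
chest [(array([0.547, 0.099, 0.104]), 0.94)]
lid_knob [(array([0.55 , 0.101, 0.102]), 0.97)]
mug_spotted [(array([ 0.654, -0.211,  0.028]), 0.59)]
tin [(array([ 0.531, -0.227,  0.064]), 0.89)]
screwdriver [(array([ 0.535, -0.13 ,  0.022]), 0.62)]
t 0.6 tcp [0.2829 0.5573 0.2313] F [ 0.1 -0.4 -0.3] T [ 0.03 -0.01  0.08] gap 0.996 J [ 1.099  0.353  1.633  0.     1.155 -0.002]
```

View pics/scene0.png

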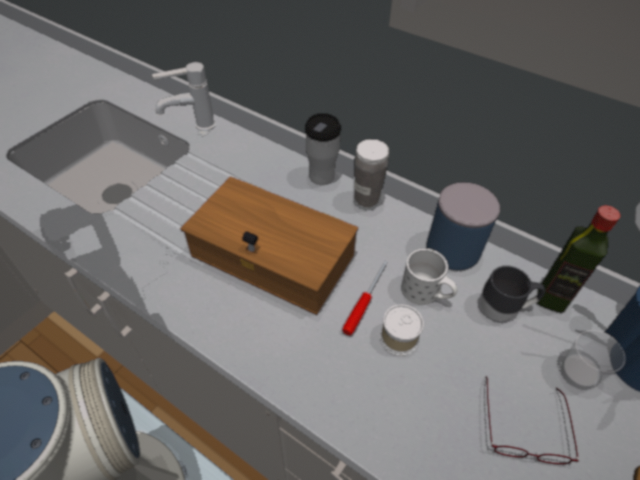

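View pics/top0.png

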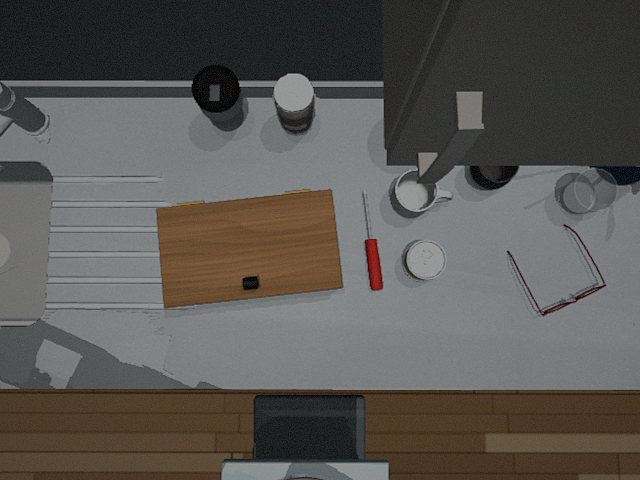

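Run:
```python
from h import *
d=np.load('top0.npy'); X=cloud('top',d)
m=(abs(X[...,2]-0.1)<0.012)&(X[...,0]>.4)&(X[...,0]<.75)&(X[...,1]>-.12)&(X[...,1]<.35)
n,l,s,c=cv2.connectedComponentsWithStats(m.astype(np.uint8)); k=1+np.argmax(s[1:,4]); m=l==k
P=X[m]; print(len(P),np.median(P[:,2]))
rc=cv2.minAreaRect((P[:,:2]*1000).astype(np.float32)); print(rc)
print(cv2.boxPoints(rc))
kn=(X[...,2]>.128)&(X[...,0]>.4)&(X[...,0]<.6)&(X[...,1]>0)&(X[...,1]<.25)
Q=X[kn]; print(len(Q),Q.mean(0),Q.min(0),Q.max(0)); print(cv2.minAreaRect((Q[:,:2]*1000).astype(np.float32)))
# edges: rows/cols
d2=np.load('scene0.npy'); Y=cloud('scene',d2)
m2=(abs(Y[...,2]-0.1)<0.008)&(Y[...,0]>.4)&(Y[...,0]<.75)&(Y[...,1]>-.12)&(Y[...,1]<.35)
n,l,s,c=cv2.connectedComponentsWithStats(m2.astype(np.uint8)); k=1+np.argmax(s[1:,4]);P=Y[l==k]
print(len(P),np.median(P[:,2]),cv2.minAreaRect((P[:,:2]*1000).astype(np.float32)))
kn=(Y[...,2]>.125)&(Y[...,0]>.4)&(Y[...,0]<.6)&(Y[...,1]>0)&(Y[...,1]<.25);Q=Y[kn]
print(len(Q),Q.mean(0),Q.min(0),Q.max(0))
print(P[:,:2].mean(0))
```

```text
17770 0.10008907962419822
((552.9976806640625, 103.8351058959961), (190.89169311523438, 326.816650390625), 6.526554107666016)
[[439.59677 255.3357 ]
 [476.744   -69.36294]
 [666.39856 -47.66548]
 [629.25134 277.03314]]
192 [0.48275456 0.09471992 0.14179041] [0.47113353 0.08185672 0.12905128] [0.49412997 0.10852553 0.14962844]
((483.2066345214844, 95.25108337402344), (22.038347244262695, 25.444887161254883), 5.9603142738342285)
10486 0.09941146929400785 ((552.2073364257812, 101.39605712890625), (190.61639404296875, 327.34661865234375), 6.450755596160889)
168 [0.48047036 0.09017175 0.13905055] [0.4719273  0.07905692 0.12634774] [0.49420336 0.10540481 0.14726535]
[0.54474471 0.09025471]
```

{"method": "send_rows", "body": {
  "commands": [
    [[0,0,0,0,-6.7],[0,0,0,0,-6.7],[0,0,0,0,-6.7],[0,0,0,0,-6.7],[0,0,0,0,-6.6],[0,0,-20,0,0],[0,-15,-40,0,0],[0,-15,-40,0,0],[0,-15,-40,0,0],[0,-15,-40,0,0]]
  ],
  "grip_force": 30
}}

```text
t: 1.43
tool_pos: [0.3654, 0.3923, 0.2307]
tcp_rot: [0.0, -0.076, 0.997, 0.002]
force: [0.8, 0.9, 0.4]
finger_gap: 0.997
```

```bash
cat >> h.py <<'E'
C0=np.array([.552,.1035,0]); YAW=0.113
def CR(): c,s=np.cos(YAW),np.sin(YAW); return np.array([[c,-s,0],[s,c,0],[0,0,1]])
def w2ch(P): return (np.asarray(P)-C0)@CR()
def ch2w(P): return np.asarray(P)@CR().T+C0
def stc():
    s=st(); M=rot(s); print('chest-frame tcp mm',(w2ch(s['tool_pos'])*1000).round(1),'yaw y-axis deg',np.degrees(np.arctan2(-M[0,1],M[1,1])).round(2),'tool z',M[:,2].round(4)); return s
E
python3 - <<'E'
from h import *
stc()
X=cloud('top',np.load('top0.npy')); Y=cloud('scene',np.load('scene0.npy'))
for n,Z in(('top',X),('scene',Y)):
    Q=w2ch(Z.reshape(-1,3)); Q=Q[np.isfinite(Q).all(1)]
    for x0 in np.arange(.05,.4,.05):
        row=[]
        for y0 in np.arange(-.4,.4,.1):
            k=Q[(abs(Q[:,0]-x0-.025)<.025)&(abs(Q[:,1]-y0-.05)<.05)]
            row.append(round(k[:,2].max(),2) if len(k) else None)
        print(n,round(x0,2),row)
E
```

```text
t 1.433 tcp [0.3654 0.3923 0.2307] F [0.8 0.9 0.4] T [-0.   -0.04  0.03] gap 0.997 J [ 0.816  0.214  1.827  0.003  1.098 -0.909]
chest-frame tcp mm [-152.9  308.   230.7] yaw y-axis deg 8.75 tool z [ 5.0e-04  4.7e-03 -1.0e+00]
top 0.05 [np.float64(0.09), np.float64(0.85), np.float64(0.11), np.float64(0.11), np.float64(0.11), np.float64(0.11), np.float64(0.01), np.float64(0.01)]
top 0.1 [np.float64(0.1), np.float64(0.75), np.float64(0.01), np.float64(0.01), np.float64(0.01), np.float64(0.01), np.float64(0.01), np.float64(0.01)]
top 0.15 [None, np.float64(0.66), np.float64(0.01), np.float64(0.01), np.float64(0.01), np.float64(0.01), np.float64(0.01), np.float64(0.01)]
top 0.2 [None, np.float64(0.01), np.float64(0.17), np.float64(0.17), np.float64(0.18), np.float64(0.01), np.float64(0.01), np.float64(0.01)]
top 0.25 [None, np.float64(0.34), np.float64(0.17), np.float64(0.17), np.float64(0.17), np.float64(0.01), np.float64(0.01), np.float64(0.18)]
top 0.3 [None, np.float64(0.38), np.float64(0.38), np.float64(0.38), np.float64(0.38), np.float64(0.38), np.float64(0.07), np.float64(0.19)]
t
[... 372 characters left out ...]
np.float64(0.16), np.float64(0.16), np.float64(0.01), np.float64(0.01), np.float64(0.0), np.float64(0.01), np.float64(0.01), np.float64(0.01)]
scene 0.2 [np.float64(0.16), np.float64(0.16), np.float64(0.17), np.float64(0.17), np.float64(0.17), np.float64(0.0), np.float64(0.01), np.float64(0.0)]
scene 0.25 [np.float64(0.41), np.float64(0.41), np.float64(0.17), np.float64(0.17), np.float64(0.17), np.float64(0.0), np.float64(0.0), np.float64(0.18)]
scene 0.3 [np.float64(0.41), np.float64(0.41), np.float64(0.41), np.float64(0.46), np.float64(0.44), np.float64(0.41), np.float64(0.32), np.float64(0.18)]
scene 0.35 [None, None, None, None, None, np.float64(0.39), np.float64(0.38), np.float64(0.36)]
```

{"method": "send_rows", "body": {
  "commands": [
    [[0,-12,-41,4,1.1],[0,-12,-41,4,1.2],[0,-12,-41,4,0],[0,-12,-41,4,0],[0,-12,-41,4,0],[0,-12,-41,4,0],[0,-10,-30,4,0],[0,0,-15,0,0],[0,0,0,0,0],[0,0,0,0,0]]
  ]
}}

```text
t: 2.27
tool_pos: [0.4819, 0.1104, 0.2044]
tcp_rot: [0.004, -0.052, 0.999, 0.003]
force: [0.4, 0.8, -0.7]
finger_gap: 0.999
```

Run:
```python
from h import *
stc()
```

```text
t 2.267 tcp [0.4819 0.1104 0.2044] F [ 0.4  0.8 -0.7] T [-0.01 -0.   -0.01] gap 0.999 J [ 0.219  0.175  1.941  0.006  1.016 -1.459]
chest-frame tcp mm [-68.9  14.8 204.4] yaw y-axis deg 6.0 tool z [ 0.008   0.0066 -0.9999]
```

{"method": "send_rows", "body": {
  "commands": [
    [[0,1,-8,0,-0.4],[0,0,-7,10,0],[0,0,0,20,0],[0,0,0,20,0],[0,0,0,15,0],[0,0,0,10,0],[0,0,0,0,0]]
  ]
}}

```text
t: 2.85
tool_pos: [0.4828, 0.099, 0.1255]
tcp_rot: [0.006, -0.06, 0.998, 0.004]
force: [-0.1, -0.8, -0.7]
finger_gap: 0.998
```

Run:
```python
from h import *
stc()
im,d=shot('scene','s1')
cv2.imwrite('pics/s1c.png',cv2.resize(im[150:350,130:400,::-1],None,fx=2.9,fy=2.9))
```

```text
t 2.85 tcp [0.4828 0.099  0.1255] F [-0.1 -0.8 -0.7] T [ 0.04  0.02 -0.07] gap 0.998 J [ 0.195  0.281  2.016  0.008  0.832 -1.501]
chest-frame tcp mm [-69.3   3.3 125.5] yaw y-axis deg 6.91 tool z [ 0.012   0.0083 -0.9999]
```

View pics/s1c.png

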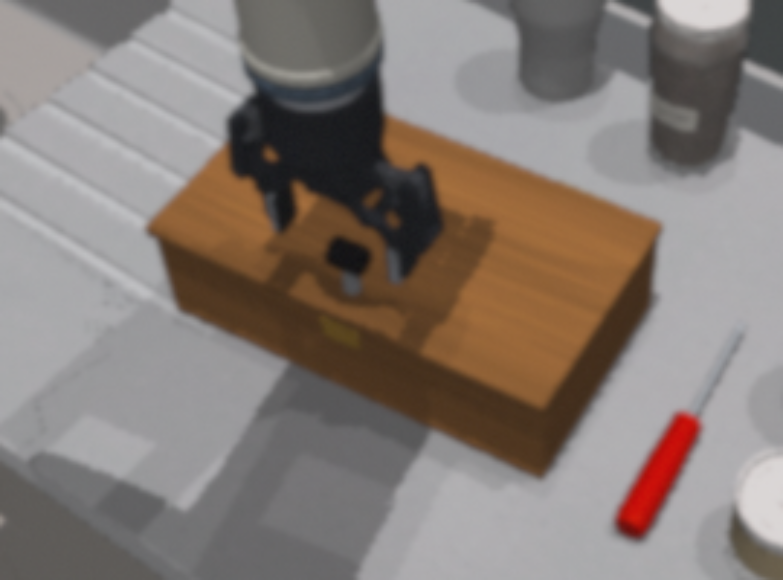

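{"method": "send_rows", "body": {
  "commands": [
    [[0,0,-3,11,0],[0,0,0,2,0],[1,0,0,0,0],[1,0,0,0,0],[1,0,0,0,0],[1,0,0,0,0],[1,0,0,0,0],[1,0,0,0,0]]
  ],
  "grip_force": 30
}}

```text
t: 3.57
tool_pos: [0.4856, 0.0952, 0.1169]
tcp_rot: [0.009, -0.063, 0.998, 0.001]
force: [0.4, 2.2, -2.9]
finger_gap: 0.297
```

Run:
```python
from h import *
stc()
```

```text
t 3.567 tcp [0.4856 0.0952 0.1169] F [ 0.4  2.2 -2.9] T [ 0.71  0.07 -0.24] gap 0.297 J [ 1.900e-01  2.950e-01  2.021e+00  1.000e-03  8.080e-01 -1.508e+00]
chest-frame tcp mm [-66.9  -0.7 116.9] yaw y-axis deg 7.27 tool z [ 0.0175  0.0038 -0.9998]
```

{"method": "send_rows", "body": {
  "commands": [
    [[1,-5,0,-16,0],[1,-7,0,-15,0],[1,-8,0,-14,0],[1,-10,0,-13,0]]
  ]
}}

```text
t: 3.9
tool_pos: [0.5139, 0.0985, 0.1755]
tcp_rot: [0.008, -0.062, 0.998, 0.002]
force: [3.7, 0.2, -8.0]
finger_gap: 0.297
```

```bash
cat >> h.py <<'E'
def arc(s,off=(3.,-17.)):
    p=w2ch(s['tool_pos'])*1000; k=np.array([p[0]-off[0]-90,p[2]-off[1]-90]); th=np.radians(164.6)-np.arctan2(k[1],k[0])
    print('theta',th.round(3),'r',np.hypot(*k).round(1))
    f=lambda a:np.array([-160*np.cos(a)+44*np.sin(a),160*np.sin(a)+44*np.cos(a)])
    q=k
    for i in range(1,9):
        n=f(min(th+.1*i,1.75)); print('tool x,z',(-(n-q)).round(1),end='; '); q=n
    print()
E
python3 - <<'E'
from h import *
arc(stc())
E
```

```text
t 3.9 tcp [0.5139 0.0985 0.1755] F [ 3.7  0.2 -8. ] T [-0.09 -0.32 -0.19] gap 0.297 J [ 1.860e-01  2.520e-01  1.916e+00  1.000e-03  9.570e-01 -1.510e+00]
chest-frame tcp mm [-38.4  -0.7 175.5] yaw y-axis deg 7.13 tool z [ 0.0163  0.0042 -0.9999]
theta 0.394 r 166.6
tool x,z [-11.3 -12.1]; tool x,z [-12.  -11.4]; tool x,z [-13.1 -10.2]; tool x,z [-14.1  -8.8]; tool x,z [-14.9  -7.3]; tool x,z [-15.5  -5.8]; tool x,z [-16.   -4.2]; tool x,z [-16.4  -2.6];
```

Works well (lid tracks the arc, small forces).

{"method": "send_rows", "body": {
  "commands": [
    [[1,-11,0,-12,0],[1,-12,0,-11.5,0],[1,-13,0,-10,0],[1,-14,0,-9,0],[1,-15,0,-7,0]]
  ]
}}

```text
t: 4.32
tool_pos: [0.5777, 0.1057, 0.2274]
tcp_rot: [0.007, -0.061, 0.998, 0.001]
force: [0.1, -1.8, -7.3]
finger_gap: 0.3
```

Run:
```python
from h import *
arc(stc())
```

```text
t 4.317 tcp [0.5777 0.1057 0.2274] F [ 0.1 -1.8 -7.3] T [-0.13  0.2  -0.17] gap 0.3 J [ 1.780e-01  2.920e-01  1.730e+00  1.000e-03  1.106e+00 -1.516e+00]
chest-frame tcp mm [ 25.8  -0.7 227.4] yaw y-axis deg 7.02 tool z [ 0.0132  0.0033 -0.9999]
theta 0.892 r 168.3
tool x,z [-16.4  -3.6]; tool x,z [-16.   -4.3]; tool x,z [-16.4  -2.7]; tool x,z [-16.6  -1. ]; tool x,z [-16.6   0.6]; tool x,z [-16.4   2.3]; tool x,z [-16.1   3.9]; tool x,z [-15.6   5.5];
```

{"method": "send_rows", "body": {
  "commands": [
    [[1,-16,0,-4,0],[1,-16,0,-4,0],[1,-16,0,-2.5,0],[1,-17,0,-1,0],[1,-17,0,0.5,0]]
  ]
}}

```text
t: 4.73
tool_pos: [0.6572, 0.1147, 0.2403]
tcp_rot: [0.001, -0.061, 0.998, 0.0]
force: [-2.7, -0.7, -4.1]
finger_gap: 0.296
```

Run:
```python
from h import *
arc(stc())
```

```text
t 4.733 tcp [0.6572 0.1147 0.2403] F [-2.7 -0.7 -4.1] T [-0.15  0.67 -0.05] gap 0.296 J [ 1.700e-01  4.090e-01  1.529e+00  1.000e-03  1.200e+00 -1.522e+00]
chest-frame tcp mm [105.8  -0.7 240.3] yaw y-axis deg 6.95 tool z [ 0.0026  0.0012 -1.    ]
theta 1.378 r 167.8
tool x,z [-16.2   3.9]; tool x,z [-16.2   3.7]; tool x,z [-15.7   5.3]; tool x,z [-10.9   4.8]; tool x,z [-0. -0.]; tool x,z [-0. -0.]; tool x,z [-0. -0.]; tool x,z [-0. -0.];
```

{"method": "send_rows", "body": {
  "commands": [
    [[1,-16,0,3,0],[1,-16,0,4,0],[1,-14,0,5,0],[1,-5,0,2.5,0],[1,0,0,0,0]]
  ]
}}

```text
t: 5.15
tool_pos: [0.7111, 0.1208, 0.2266]
tcp_rot: [0.001, -0.06, 0.998, 0.0]
force: [-0.8, -0.2, 1.3]
finger_gap: 0.297
```

Run:
```python
from h import *
arc(stc())
im,d=shot('scene','s2')
```

```text
t 5.15 tcp [0.7111 0.1208 0.2266] F [-0.8 -0.2  1.3] T [-0.05  0.32 -0.14] gap 0.297 J [ 0.166  0.506  1.409  0.     1.226 -1.525]
chest-frame tcp mm [160.   -0.7 226.6] yaw y-axis deg 6.9 tool z [ 1.1e-03  6.0e-04 -1.0e+00]
theta 1.714 r 167.6
tool x,z [-4.8  4. ]; tool x,z [-0. -0.]; tool x,z [-0. -0.]; tool x,z [-0. -0.]; tool x,z [-0. -0.]; tool x,z [-0. -0.]; tool x,z [-0. -0.]; tool x,z [-0. -0.];
```

View pics/s2.png

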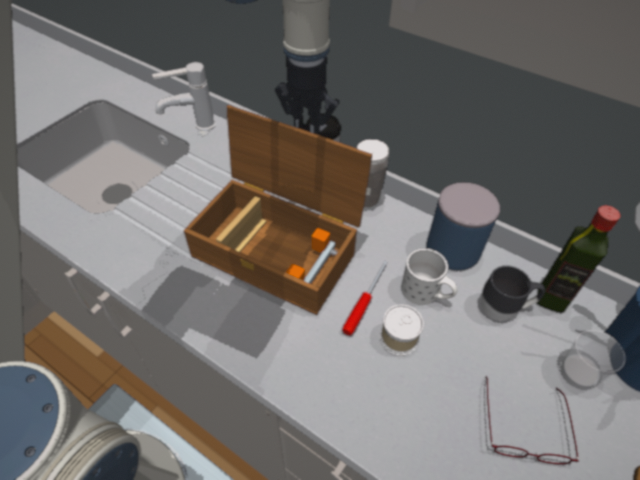

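{"method": "send_rows", "body": {
  "commands": [
    [[1,-3,0,2,0],[0,0,0,0,0],[0,0,0,0,0],[0,0,0,0,0],[0,0,0,0,0],[0,0,0,-15,0],[0,0,0,-35,0],[0,0,0,-35,0],[0,0,0,-20,0]]
  ]
}}

```text
t: 5.95
tool_pos: [0.7073, 0.1205, 0.327]
tcp_rot: [-0.006, -0.06, 0.998, -0.0]
force: [0.7, 0.7, 0.6]
finger_gap: 1.002
```

Run:
```python
from h import *
stc()
im,d=shot('scene','s3'); np.save('s3.npy',d)
cv2.imwrite('pics/s3c.png',cv2.resize(im[60:330,150:420,::-1],None,fx=2.2,fy=2.2))
im,d=shot('top','t3'); np.save('t3.npy',d)
for c in('scene','top'):
  for n in('divider','stop_pad','stop','lid','lid_knob'):
    print(c,n,[(w2ch(b['xyz']).round(4),round(b['conf'],2)) for b in boxes_of(c,n)[:3]])
for c in('scene','top'):
    k=cut_out(c,'divider')
    if k: np.save(c+'_div.npy',k[0]['pixels']); print(k[0]['pixels'].sum())
stc()
```

```text
t 5.95 tcp [0.7073 0.1205 0.327 ] F [0.7 0.7 0.6] T [-0.   -0.06  0.  ] gap 1.002 J [ 1.660e-01  4.420e-01  1.291e+00  1.000e-03  1.420e+00 -1.526e+00]
chest-frame tcp mm [156.2  -0.6 327. ] yaw y-axis deg 6.93 tool z [-0.012  -0.0012 -0.9999]
scene divider [(array([0.0063, 0.0742, 0.0649]), 0.65)]
scene stop_pad [(array([ 0.0402, -0.1062,  0.0461]), 0.67)]
scene stop [(array([ 0.0387, -0.105 ,  0.0481]), 0.72)]
scene lid [(array([ 0.107 , -0.0153,  0.1938]), 0.92)]
scene lid_knob [(array([ 0.1043, -0.016 ,  0.1961]), 0.58)]
top divider []
top stop_pad [(array([ 0.0038, -0.1067,  0.0652]), 0.86)]
top stop [(array([ 0.0093, -0.1025,  0.0584]), 0.66)]
top lid [(array([ 0.1136, -0.1017,  0.2009]), 0.76), (array([ 0.0034, -0.1042,  0.0625]), 0.32)]
top lid_knob [(array([ 0.1115, -0.1011,  0.2068]), 0.88)]
1303
3592
t 6.65 tcp [0.7069 0.1204 0.3233] F [ 0.1 -0.2 -0.2] T [ 0.   -0.   -0.04] gap 1.0 J [ 1.660e-01  4.450e-01  1.294e+00  1.000e-03  1.417e+00 -1.526e+00]
chest-frame tcp mm [155.8  -0.6 323.3] yaw y-axis deg 6.93 tool z [-0.0149 -0.0018 -0.9999]
```

View pics/s3c.png

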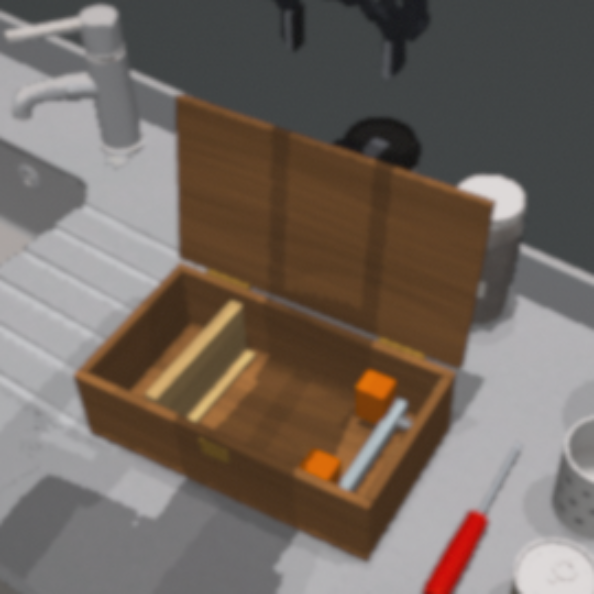

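View pics/t3.png

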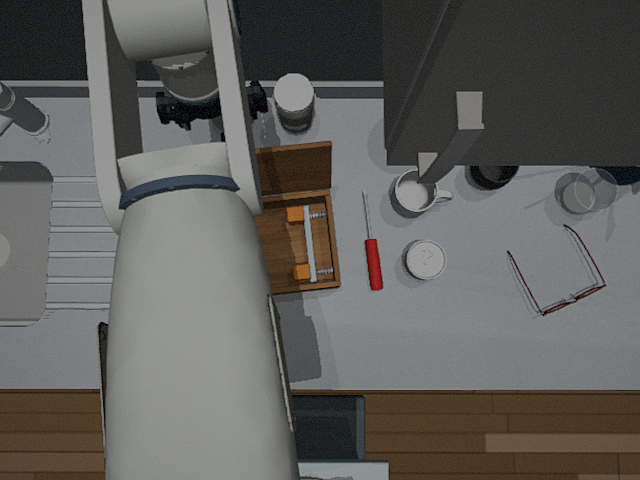

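Run:
```python
from h import *
Y=cloud('scene',np.load('s3.npy')); m=np.load('scene_div.npy')
Q=w2ch(Y[m]); 
T=Q[(Q[:,2]>.078)&(Q[:,2]<.092)]*1000
print(len(T),T.mean(0),T.min(0),T.max(0),cv2.minAreaRect(T[:,:2].astype(np.float32)))
F=Q[(Q[:,2]>.03)&(Q[:,2]<.07)]*1000
vx=cv2.fitLine(F[:,:2].astype(np.float32),cv2.DIST_HUBER,0,.01,.01).ravel(); print('face fit',vx,F.mean(0),np.degrees(np.arctan2(vx[1],vx[0])))
# rim (front wall top & right/left walls)
A=w2ch(Y.reshape(-1,3))*1000
k=(abs(A[:,2]-90)<4)&(abs(A[:,0])<95)&(abs(A[:,1])<170)
B=A[k]
for nm,sel in(('front',(B[:,0]<-76)&(abs(B[:,1])<140)),('left',(B[:,1]>145)&(abs(B[:,0])<70)),('right',(B[:,1]<-145)&(abs(B[:,0])<70))):
    P=B[sel]; v=cv2.fitLine(P[:,:2].astype(np.float32),cv2.DIST_HUBER,0,.01,.01).ravel()
    print(nm,len(P),P.mean(0).round(1),v.round(4),P.min(0).round(0),P.max(0).round(0))
# pads' front faces from colour
im=cv2.imread('pics/s3.png'); hsv=cv2.cvtColor(im,cv2.COLOR_BGR2HSV); o=(hsv[...,0]<14)&(hsv[...,1]>200)&(hsv[...,2]>120)
O=A.reshape(480,640,3)[o]; O=O[(abs(O[:,0])<80)&(abs(O[:,1])<150)&(O[:,2]>15)&(O[:,2]<80)]
for s in(-1,1):
    P=O[O[:,0]*s>0]; tp=P[P[:,2]>66]; fr=P[P[:,2]<62]; print(s,len(P),'top',tp.mean(0).round(1),tp.min(0).round(1),tp.max(0).round(1),'lower',len(fr),fr.mean(0).round(1) if len(fr) else '')
```

```text
393 [-3.83144014 76.0931586  83.69022782] [-72.70762237  67.17382674  78.03930015] [72.65070205 86.36259232 87.64409815] ((0.0720367431640625, 77.38587951660156), (16.948772430419922, 145.51962280273438), 88.45589447021484)
face fit [ 9.9958235e-01 -2.8899442e-02  6.1596909e+00  7.0762108e+01] [ 6.6256037  70.77904582 50.93953841] -1.6560465
front 602 [-85.2  -5.9  89. ] [ 1.00000e-03 -1.00000e+00 -8.53887e+01 -7.46130e+00] [ -91. -140.   86.] [-78. 140.  93.]
left 234 [ -2.9 151.3  89. ] [ 1.000000e+00 -1.500000e-03 -3.722000e+00  1.512558e+02] [-70. 145.  86.] [ 70. 158.  94.]
right 285 [  -3.9 -157.9   89.1] [ 1.00000e+00 -7.00000e-04 -3.69860e+00 -1.57804e+02] [ -69. -163.   86.] [  69. -152.   93.]
-1 2 top [ -57.7 -108.9   67.3] [ -59.2 -109.7   66.2] [ -56.2 -108.1   68.3] lower 0 
1 19 top [  52.1 -108.1   67.6] [  52.1 -108.1   67.6] [  52.1 -108.1   67.6] lower 15 [ 42.2 -92.4  45.5]
```

{"method": "send_rows", "body": {
  "commands": [
    [[0,30,0,0,0.4],[0,39,10,0,0],[0,39,20,0,0],[0,39,20,15,0],[0,15,20,35,0],[0,0,10,40,0],[0,0,0,40,0],[0,0,0,20,0],[0,0,0,0,0]]
  ],
  "grip_force": 25
}}

```text
t: 7.4
tool_pos: [0.5353, 0.1808, 0.1743]
tcp_rot: [-0.003, -0.056, 0.998, 0.001]
force: [-1.3, 0.4, 0.2]
finger_gap: 1.0
```

Run:
```python
from h import *
stc()
```

```text
t 7.4 tcp [0.5353 0.1808 0.1743] F [-1.3  0.4  0.2] T [ 0.04  0.   -0.  ] gap 1.0 J [ 0.321  0.325  1.813  0.003  1.008 -1.363]
chest-frame tcp mm [ -7.9  78.7 174.3] yaw y-axis deg 6.42 tool z [-6.1e-03  9.0e-04 -1.0e+00]
```

{"method": "send_rows", "body": {
  "commands": [
    [[0,-8,0,25,0],[0,0,0,35,0],[0,0,0,25,0],[0,0,0,15,0],[0,0,0,0,0]]
  ]
}}

```text
t: 7.82
tool_pos: [0.5476, 0.1831, 0.0764]
tcp_rot: [0.001, -0.056, 0.998, 0.002]
force: [-0.2, -0.1, -0.2]
finger_gap: 1.0
```

Run:
```python
from h import *
stc()
im,d=shot('scene','s4')
cv2.imwrite('pics/s4c.png',cv2.resize(im[100:330,150:420,::-1],None,fx=2.5,fy=2.5))
```

```text
t 7.817 tcp [0.5476 0.1831 0.0764] F [-0.2 -0.1 -0.2] T [0.02 0.03 0.02] gap 1.0 J [ 0.318  0.47   1.857  0.004  0.813 -1.367]
chest-frame tcp mm [ 4.6 79.6 76.4] yaw y-axis deg 6.42 tool z [ 0.001   0.0031 -1.    ]
```

View pics/s4c.png

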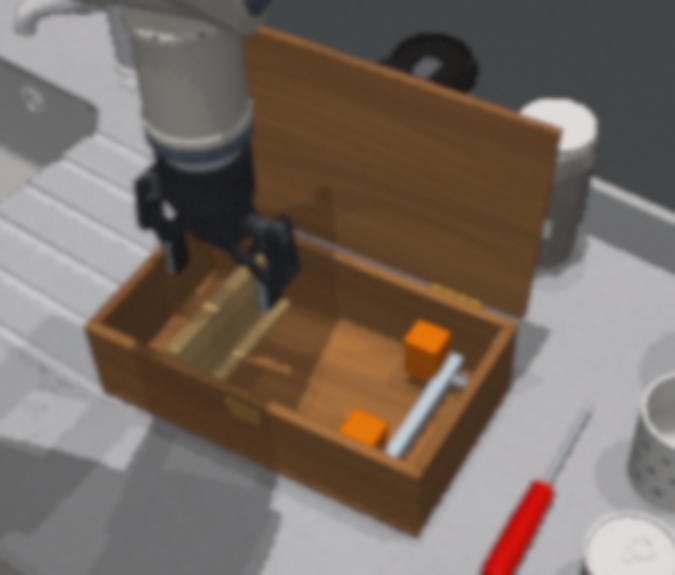

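{"method": "send_rows", "body": {
  "commands": [
    [[0,2,0,18,0],[0,0,0,15,0],[0,0,0,5,0],[0,0,0,0,0]]
  ]
}}

```text
t: 8.2
tool_pos: [0.5528, 0.1848, 0.0469]
tcp_rot: [0.007, -0.056, 0.998, 0.003]
force: [0.5, -0.4, -0.4]
finger_gap: 1.002
```

Run:
```python
from h import *
stc()
```

```text
t 8.2 tcp [0.5528 0.1848 0.0469] F [ 0.5 -0.4 -0.4] T [-0.03  0.03 -0.04] gap 1.002 J [ 0.318  0.516  1.867  0.004  0.745 -1.366]
chest-frame tcp mm [10.  80.6 46.9] yaw y-axis deg 6.38 tool z [ 0.0127  0.0069 -0.9999]
```

{"method": "send_rows", "body": {
  "commands": [
    [[0,8,-1.5,10,0],[0,1,0,2,0],[0.6,0,0,0,0],[0.85,0,0,0,0],[1,0,0,0,0],[1,0,0,0,0],[1,0,0,0,0]]
  ],
  "grip_force": 25
}}

```text
t: 8.78
tool_pos: [0.551, 0.1843, 0.0437]
tcp_rot: [0.012, -0.055, 0.998, 0.005]
force: [-0.2, -0.4, -0.0]
finger_gap: 0.3
```

Run:
```python
from h import *
stc()
```

```text
t 8.783 tcp [0.551  0.1843 0.0437] F [-0.2 -0.4 -0. ] T [ 0.03 -0.01 -0.08] gap 0.3 J [ 0.319  0.514  1.881  0.004  0.72  -1.366]
chest-frame tcp mm [ 8.1 80.4 43.7] yaw y-axis deg 6.36 tool z [ 0.0244  0.0108 -0.9996]
```

{"method": "send_rows", "body": {
  "commands": [
    [[0.4,0,0,-20,0],[0.4,4,0,-20,0]]
  ]
}}

```text
t: 8.95
tool_pos: [0.5446, 0.1829, 0.0816]
tcp_rot: [0.01, -0.055, 0.998, 0.004]
force: [0.0, 0.4, -0.1]
finger_gap: 0.57
```

Run:
```python
from h import *
stc()
```

```text
t 8.95 tcp [0.5446 0.1829 0.0816] F [ 0.   0.4 -0.1] T [ 0.06 -0.05 -0.03] gap 0.57 J [ 0.32   0.45   1.875  0.004  0.794 -1.364]
chest-frame tcp mm [ 1.6 79.8 81.6] yaw y-axis deg 6.36 tool z [ 0.0196  0.0091 -0.9998]
```

{"method": "send_rows", "body": {
  "commands": [
    [[0.4,0,0,-2,0],[0.4,0,0,-2,0],[0.4,0,0,-2,0]]
  ]
}}

```text
t: 9.2
tool_pos: [0.546, 0.1835, 0.0911]
tcp_rot: [0.012, -0.055, 0.998, 0.005]
force: [-0.0, 0.1, -0.2]
finger_gap: 0.6
```

Run:
```python
from h import *
stc()
```

```text
t 9.2 tcp [0.546  0.1835 0.0911] F [-0.   0.1 -0.2] T [0.01 0.04 0.  ] gap 0.6 J [ 0.32   0.436  1.871  0.003  0.809 -1.364]
chest-frame tcp mm [ 3.1 80.1 91.1] yaw y-axis deg 6.37 tool z [ 0.024   0.0106 -0.9997]
```

{"method": "send_rows", "body": {
  "commands": [
    [[0.4,2,-1,30,0],[0.4,4,0,30,0],[0.4,3,0,0,0]]
  ]
}}

```text
t: 9.45
tool_pos: [0.5416, 0.183, 0.0309]
tcp_rot: [0.015, -0.055, 0.998, 0.005]
force: [-0.8, -1.3, -0.6]
finger_gap: 0.604
```

Run:
```python
from h import *
stc()
```

```text
t 9.45 tcp [0.5416 0.183  0.0309] F [-0.8 -1.3 -0.6] T [0.   0.08 0.07] gap 0.604 J [ 0.322  0.521  1.911  0.004  0.677 -1.363]
chest-frame tcp mm [-1.3 80.1 30.9] yaw y-axis deg 6.36 tool z [ 0.0302  0.0126 -0.9995]
```

{"method": "send_rows", "body": {
  "commands": [
    [[0.7,0,0,-4,0],[0.78,0,0,-1,0],[0.78,0,0,0,0],[0.78,0,0,0,0]]
  ],
  "grip_force": 20
}}

```text
t: 9.78
tool_pos: [0.5406, 0.1827, 0.0371]
tcp_rot: [0.014, -0.056, 0.998, 0.005]
force: [0.8, 0.6, -0.1]
finger_gap: 0.221
```

Run:
```python
from h import *
stc()
im,d=shot('scene','s5')
cv2.imwrite('pics/s5c.png',cv2.resize(im[160:330,150:390,::-1],None,fx=3.2,fy=3.2))
```

```text
t 9.783 tcp [0.5406 0.1827 0.0371] F [ 0.8  0.6 -0.1] T [-0.04 -0.01 -0.02] gap 0.221 J [ 0.322  0.511  1.909  0.004  0.692 -1.363]
chest-frame tcp mm [-2.4 80.  37.1] yaw y-axis deg 6.37 tool z [ 0.0271  0.0116 -0.9996]
```

View pics/s5c.png

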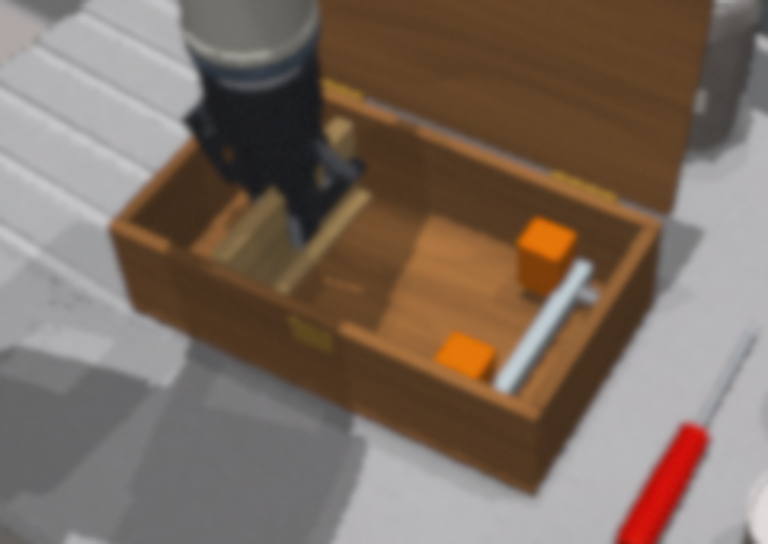

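{"method": "send_rows", "body": {
  "commands": [
    [[0.78,0,-10,0,0],[0.78,0,-18,0,0],[0.78,0,-18,0,0],[0.78,0,-18,0,0],[0.78,0,-18,0,0],[0.78,0,-12,0,0],[0.78,0,-6,0,0]]
  ]
}}

```text
t: 10.42
tool_pos: [0.5562, 0.0792, 0.0416]
tcp_rot: [0.019, -0.057, 0.998, 0.006]
force: [1.1, 1.7, -0.9]
finger_gap: 0.219
```

Run:
```python
from h import *
stc()
```

```text
t 10.417 tcp [0.5562 0.0792 0.0416] F [ 1.1  1.7 -0.9] T [ 0.07 -0.   -0.01] gap 0.219 J [ 0.133  0.491  1.934  0.015  0.679 -1.565]
chest-frame tcp mm [  1.5 -24.6  41.6] yaw y-axis deg 6.59 tool z [ 0.037   0.0147 -0.9992]
```

{"method": "send_rows", "body": {
  "commands": [
    [[0.78,0,-15,5,0.2],[0.78,0,-12,2,0],[0.78,0,-5,0,0],[0.78,0,0,0,0]]
  ]
}}

```text
t: 10.75
tool_pos: [0.5617, 0.044, 0.0359]
tcp_rot: [0.021, -0.055, 0.998, 0.007]
force: [-0.5, 1.0, 0.1]
finger_gap: 0.221
```

Run:
```python
from h import *
stc()
im,d=shot('scene','s6')
cv2.imwrite('pics/s6c.png',cv2.resize(im[180:330,170:380,::-1],None,fx=3.8,fy=3.8))
```

```text
t 10.75 tcp [0.5617 0.044  0.0359] F [-0.5  1.   0.1] T [0.11 0.04 0.02] gap 0.221 J [ 0.068  0.501  1.934  0.02   0.665 -1.628]
chest-frame tcp mm [  2.9 -60.2  35.9] yaw y-axis deg 6.26 tool z [ 0.0403  0.0153 -0.9991]
```

View pics/s6c.png

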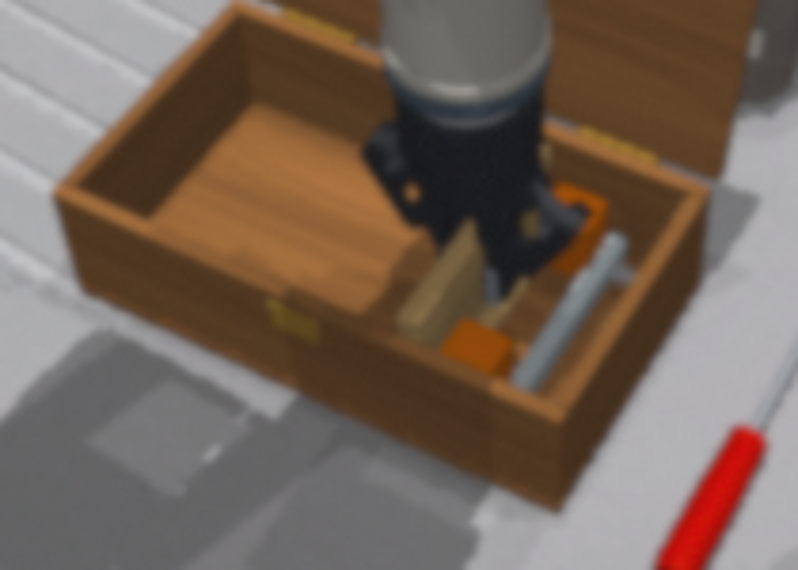

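{"method": "send_rows", "body": {
  "commands": [
    [[0.78,0,-6,0,-0.1],[0.78,0,-4,0,0],[0.78,0,0,0,0]]
  ]
}}

```text
t: 11.05
tool_pos: [0.5628, 0.0349, 0.0361]
tcp_rot: [0.021, -0.056, 0.998, 0.007]
force: [0.1, 0.2, 0.4]
finger_gap: 0.223
```

```bash
cat >> h.py <<'E'
def fm():
    s=stc(); M=CR(); print('F chest',(np.array(s['force'])@M).round(2),'T chest',(np.array(s['torque'])@M).round(3)); return s
E
python3 - <<'E'
from h import *
fm()
E
```

```text
t 11.05 tcp [0.5628 0.0349 0.0361] F [0.1 0.2 0.4] T [ 0.07 -0.01  0.  ] gap 0.223 J [ 0.051  0.501  1.933  0.022  0.667 -1.649]
chest-frame tcp mm [  3.  -69.4  36.1] yaw y-axis deg 6.46 tool z [ 0.0402  0.0156 -0.9991]
F chest [0.13 0.15 0.37] T chest [ 0.071 -0.022  0.001]
```

{"method": "send_rows", "body": {
  "commands": [
    [[0.78,0,-4,0,0],[0.78,0,-2,0,0],[0.78,0,0,0,0]]
  ]
}}

```text
t: 11.3
tool_pos: [0.5633, 0.0298, 0.0361]
tcp_rot: [0.02, -0.056, 0.998, 0.007]
force: [0.1, 4.0, -0.7]
finger_gap: 0.217
```

Run:
```python
from h import *
fm()
```

```text
t 11.3 tcp [0.5633 0.0298 0.0361] F [ 0.1  4.  -0.7] T [0.5  0.06 0.01] gap 0.217 J [ 0.041  0.502  1.932  0.024  0.667 -1.662]
chest-frame tcp mm [  2.9 -74.5  36.1] yaw y-axis deg 6.49 tool z [ 0.04    0.0167 -0.9991]
F chest [ 0.58  3.99 -0.71] T chest [0.5   0.001 0.015]
```

{"method": "send_rows", "body": {
  "commands": [
    [[1,0,0,0,0],[1,0,0,0,0],[1,0,0,0,0]]
  ],
  "grip_force": 20
}}

```text
t: 11.55
tool_pos: [0.5633, 0.0307, 0.0362]
tcp_rot: [0.02, -0.057, 0.998, 0.008]
force: [-0.3, 2.8, 0.5]
finger_gap: 0.162
```

Run:
```python
from h import *
fm()
```

```text
t 11.55 tcp [0.5633 0.0307 0.0362] F [-0.3  2.8  0.5] T [ 0.28  0.04 -0.05] gap 0.162 J [ 0.042  0.502  1.932  0.026  0.668 -1.662]
chest-frame tcp mm [  3.  -73.6  36.2] yaw y-axis deg 6.5 tool z [ 0.0399  0.0175 -0.9991]
F chest [0.05 2.76 0.54] T chest [ 0.28   0.004 -0.047]
```

{"method": "send_rows", "body": {
  "commands": [
    [[1,0,-4,0,0],[1,0,-3,0,0],[1,0,-1,0,0]]
  ]
}}

```text
t: 11.8
tool_pos: [0.5638, 0.0257, 0.0363]
tcp_rot: [0.02, -0.056, 0.998, 0.01]
force: [-0.5, 8.5, -0.6]
finger_gap: 0.158
```

Run:
```python
from h import *
fm()
```

```text
t 11.8 tcp [0.5638 0.0257 0.0363] F [-0.5  8.5 -0.6] T [1.2  0.01 0.1 ] gap 0.158 J [ 0.031  0.502  1.931  0.032  0.669 -1.677]
chest-frame tcp mm [  2.9 -78.6  36.3] yaw y-axis deg 6.45 tool z [ 0.039   0.0214 -0.999 ]
F chest [ 0.49  8.47 -0.6 ] T chest [ 1.194 -0.129  0.097]
```

Run:
```python
from h import *
fs=[]
for i in range(6):
    im,d=viewer.camera('scene'); s=r.read_state(); fs.append(np.array(s['force'])@CR())
print(np.array(fs).round(1).tolist(), np.mean(fs,0))
np.save('s7.npy',d); cv2.imwrite('pics/s7c.png',cv2.resize(im[180:330,170:380,::-1],None,fx=3.8,fy=3.8)); cv2.imwrite('pics/s7.png',im[...,::-1])
fm()
im,d=shot('top','t7'); np.save('t7.npy',d)
cv2.imwrite('pics/t7c.png',cv2.resize(im[180:320,150:350,::-1],None,fx=4,fy=4))
```

```text
[[0.9, 10.2, 1.2], [0.7, 9.9, 1.0], [0.4, 11.0, 1.1], [-0.0, 9.3, 0.1], [-0.0, 8.9, 0.7], [0.2, 9.5, -0.2]] [0.36476008 9.7778473  0.65952372]
t 12.1 tcp [0.5638 0.0257 0.0363] F [-0.8  9.4 -0.2] T [1.16 0.07 0.03] gap 0.162 J [ 0.031  0.502  1.931  0.032  0.669 -1.677]
chest-frame tcp mm [  2.9 -78.6  36.3] yaw y-axis deg 6.47 tool z [ 0.0391  0.021  -0.999 ]
F chest [ 0.23  9.47 -0.17] T chest [ 1.156 -0.065  0.031]
```

View pics/s7c.png

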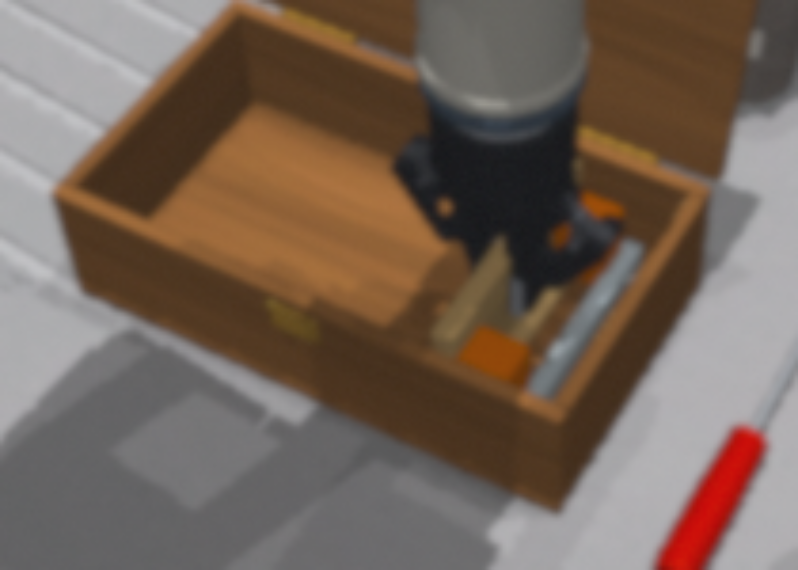

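View pics/t7c.png

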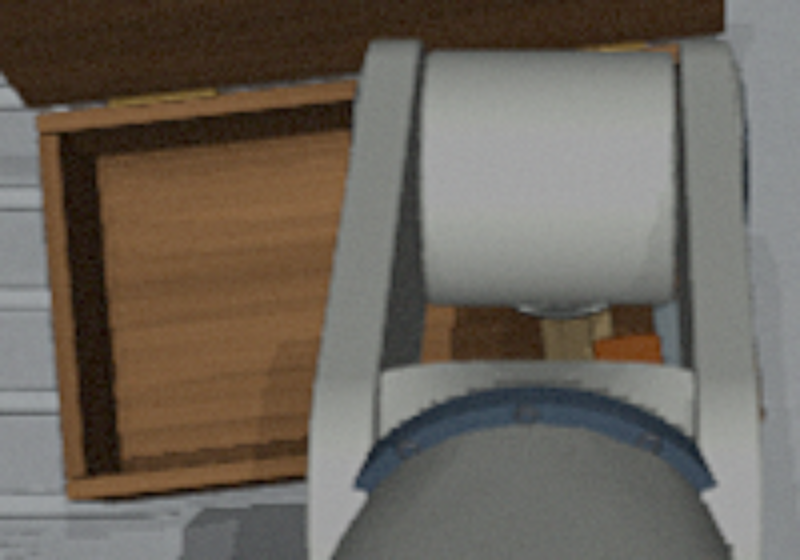

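Run:
```python
from h import *
D=cut_out('scene','divider'); print([ (round(k['conf'],2),int(k['pixels'].sum())) for k in D])
A=w2ch(cloud('scene',np.load('s7.npy')))*1000
m=D[0]['pixels']; v,u=np.where(m); print(u.min(),u.max(),v.min(),v.max())
Q=A[m]; Q=Q[(abs(Q[:,0])<80)&(Q[:,1]<-50)&(Q[:,1]>-110)]
for a in range(-80,80,15):
    q=Q[(Q[:,0]>=a)&(Q[:,0]<a+15)]
    if len(q)>3: 
        t=q[q[:,2]>76]; print(a,len(q),'zmax',q[:,2].max().round(1),'top',len(t),t.mean(0).round(1) if len(t) else '', 'ymin/max top',(t[:,1].min().round(1),t[:,1].max().round(1)) if len(t) else '')
im=cv2.imread('pics/s7.png'); hsv=cv2.cvtColor(im,cv2.COLOR_BGR2HSV); o=(hsv[...,0]<16)&(hsv[...,1]>200)&(hsv[...,2]>90)
O=A[o]; O=O[(abs(O[:,0])<80)&(O[:,1]>-140)&(O[:,1]<-60)&(O[:,2]>15)&(O[:,2]<80)]
for s in(-1,1):
    P=O[O[:,0]*s>30]; 
    if len(P): print('pad',s,len(P),P.mean(0).round(1),P.min(0).round(1),P.max(0).round(1))
im0=cv2.imread('pics/s3.png'); h=cv2.cvtColor(im0,cv2.COLOR_BGR2HSV); o0=((h[...,0]<16)&(h[...,1]>200)&(h[...,2]>90))
o0[:, :260]=0;o0[:,335:]=0;o0[:225]=0;o0[285:]=0
print('orange px s3',np.argwhere(o0).mean(0),o0.sum())
k=o.copy();k[:, :260]=0;k[:,350:]=0;k[:220]=0;k[290:]=0;print(np.argwhere(k).mean(0),k.sum())
# bar shift along y
B3=w2ch(cloud('scene',np.load('s3.npy')))*1000
def bar(A,im):
    h=cv2.cvtColor(im,cv2.COLOR_BGR2HSV); g=(h[...,1]<70)&(h[...,2]>90)
    P=A[g]; P=P[(abs(P[:,0])<35)&(P[:,1]>-140)&(P[:,1]<-85)&(P[:,2]>18)&(P[:,2]<50)]; return len(P),P.mean(0).round(1),np.median(P,0).round(1)
print(bar(B3,im0),bar(A,im))
fm()
```

```text
[(0.63, 391)]
283 316 245 272
-80 35 zmax 88.3 top 24 [-67.5 -81.8  82.6] ymin/max top (np.float64(-87.7), np.float64(-75.0))
-65 57 zmax 88.4 top 49 [-57.4 -82.4  83.9] ymin/max top (np.float64(-89.0), np.float64(-74.4))
-50 63 zmax 87.3 top 49 [-42.2 -82.8  83.3] ymin/max top (np.float64(-88.4), np.float64(-74.9))
-35 75 zmax 87.8 top 46 [-27.5 -82.   83.9] ymin/max top (np.float64(-88.6), np.float64(-73.8))
-20 90 zmax 87.4 top 41 [-13.6 -82.1  84. ] ymin/max top (np.float64(-88.7), np.float64(-74.0))
-5 38 zmax 86.1 top 5 [ -3.7 -78.2  84.3] ymin/max top (np.float64(-81.1), np.float64(-76.4))
10 12 zmax 20.5 top 0  ymin/max top 
25 5 zmax 18.0 top 0  ymin/max top 
pad -1 172 [ -55.  -106.    68.3] [ -67.5 -120.2   49.6] [-42.7 -88.6  72.4]
pad 1 55 [  58.  -104.6   63.8] [  40.5 -119.    30.4] [ 79.1 -88.7  72.4]
orange px s3 [250.42234848 310.89015152] 528
[263.97468354 306.7721519 ] 237
(205, array([  -0.9, -115.3,   33.2]), array([  -0.7, -116.1,   34.7])) (190, array([-1.000e-01, -1.251e+02,  3.400e+01]), array([  -1.3, -125.6,   34.9]))
t 12.2 tcp [0.5638 0.0257 0.0363] F [0.3 9.2 1.2] T [1.18 0.03 0.06] gap 0.163 J [ 0.031  0.502  1.931  0.032  0.669 -1.677]
chest-frame tcp mm [  2.9 -78.6  36.3] yaw y-axis deg 6.47 tool z [ 0.0392  0.021  -0.999 ]
F chest [1.31 9.13 1.21] T chest [ 1.172 -0.1    0.06 ]
```

Run:
```python
from h import *
A=w2ch(cloud('scene',np.load('s7.npy')))*1000
B=w2ch(cloud('scene',np.load('s3.npy')))*1000
m=cut_out('scene','divider')[0]['pixels']; m0=np.load('scene_div.npy')
fm()
for n,P in(('start',B[m0]),('now',A[m])):
    q=P[(P[:,0]>-75)&(P[:,0]<0)&(P[:,2]>26)&(P[:,2]<80)]
    M=np.c_[q[:,0],q[:,2],np.ones(len(q))]
    w=np.ones(len(q),bool)
    for _ in range(6):
        c=np.linalg.lstsq(M[w],q[w,1],rcond=None)[0]; res=q[:,1]-M@c; w=abs(res)<2.0
    print(n,len(q),w.sum(),'dy/dx',c[0].round(4),'dy/dz',c[1].round(4),'std',res[w].std().round(2))
    for z in range(15,85,8):
        k=q[(q[:,2]>=z)&(q[:,2]<z+8)]
        if len(k): print(z,len(k),np.median(k[:,1]).round(1),end=' | ')
    print()
```

```text
t 12.25 tcp [0.5638 0.0258 0.0363] F [-0.7  8.8  0.8] T [1.19 0.11 0.03] gap 0.158 J [ 0.031  0.502  1.931  0.032  0.669 -1.677]
chest-frame tcp mm [  3.  -78.6  36.3] yaw y-axis deg 6.47 tool z [ 0.0392  0.021  -0.999 ]
F chest [0.27 8.82 0.79] T chest [ 1.197 -0.026  0.026]
start 301 293 dy/dx -0.0294 dy/dz 0.0053 std 0.8
23 17 71.8 | 31 37 71.5 | 39 36 71.8 | 47 45 71.7 | 55 46 71.7 | 63 50 71.8 | 71 63 72.3 | 79 7 70.9 | 
now 129 108 dy/dx -0.007 dy/dz -0.0181 std 0.51
23 4 -86.6 | 31 6 -87.0 | 39 13 -87.4 | 47 11 -87.2 | 55 19 -87.0 | 63 26 -87.3 | 71 47 -87.4 | 79 3 -86.5 |
```

Run:
```python
from h import *
A=w2ch(cloud('scene',np.load('s7.npy')))*1000
k=A[(abs(A[...,1])<150)&(A[...,2]>130)&(A[...,2]<255)&(A[...,0]>70)&(A[...,0]<150)]
v=np.polyfit(k[:,2],k[:,0],1); print('lid angle',np.pi/2+np.arctan(v[0]),len(k))
viewer.camera('scene')
for n in('tin','screwdriver','mug_spotted'): print(n,[(np.round(b['xyz'],3),round(b['conf'],2)) for b in boxes_of('scene',n)[:1]])
fm()
r.sign_off()
```

```text
lid angle 1.7477499594585928 2896
tin [(array([ 0.518, -0.232,  0.06 ]), 0.79)]
screwdriver [(array([ 0.53 , -0.134,  0.028]), 0.84)]
mug_spotted [(array([ 0.65 , -0.213,  0.058]), 0.58)]
t 12.45 tcp [0.5638 0.0257 0.0363] F [-0.7  9.5  1. ] T [1.2  0.06 0.  ] gap 0.165 J [ 0.031  0.502  1.931  0.032  0.669 -1.677]
chest-frame tcp mm [  2.9 -78.6  36.3] yaw y-axis deg 6.46 tool z [ 0.0392  0.021  -0.999 ]
F chest [0.38 9.49 0.96] T chest [ 1.204 -0.073  0.002]
the job is handed in; nothing more can be done
```

I opened the lid by its knob onto its stop. Then I slid the divider against both pads of the sprung stop, gripped it there with 20 N, and handed in still pressing, at 12.45 s on the clock.

What the last checks showed:
- **Lid:** it measured 1.748 rad, so it is resting on its stop.
- **Push:** the force along the push axis was steady, averaging about 9.8 N and reading 9.5 N at hand-in. The stop's bar had moved about 9.5–9.8 mm.
- **Squareness:** turned about the vertical, the divider is square with the pads to within about 0.4°. The wrist twist was near zero, which fits about equal load on both pads.
- **Flatness:** the divider's top was at about 84 mm, where 85 mm was expected, so it has not lifted.
- **Other things:** the tin and screwdriver were found within 2 mm of their starting places. The mug was in the same spot in x and y to within 4 mm, though that compares two different cameras because the scene camera missed it at the start.

One thing is not perfect. The tool had tilted about 1.2° sideways by the end, and the divider leans about 1° with it (roughly 0.6–1.2°, noisy depth data). That would lift one edge of its foot by about 0.6 mm at most. The tool is also tilted about 2.2° along the divider's length, but most of that was there before I gripped it.

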